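# Switch the gas manifold to the fitted outlet

### The arm

A 6-joint arm with a two-finger parallel gripper is mounted at the origin on a cart in front of the work surface, level with it; the furniture and walls round the work are solid. World frame = base frame: x ahead of the robot, y to its left, z up, the work surface at z = 0. Lengths are in mm, angles in rad, forces in N, time in s.
With the tool pointing down it reaches from about 400 to 925 mm from the base axis. Payload 12.5 kg.
Tool frame: the origin (TCP) lies midway between the tips of the shut fingers; the grasp point (between the pads) lies 19 mm behind it; z points along the fingers, y is the line along which they close (so a half turn about z gives the same grasp; the last joint's range is limited). The gripper opens to 95 mm and grips with 3 to 60 N. Pads are 20 mm wide; open, the fingers measure 119 mm over their backs; the gripper's body (75 mm by 180 mm) begins 59 mm behind the grasp point.
Start: joints at [1.011, 0.491, 1.559, -0, 1.092, -0.106], TCP at [273.977, 561.768, 214.661] pointing down, gripper open.
Joint ranges: [-3.1, 3.1], [-0.84, 2.19], [0.05, 2.79], [-1.13, 4.28], [0.06, 2.93], [-2.69, 2.69]. Speed limits (rad/s): [2.22, 2.22, 2.79, 3.14, 3.14, 3.14].

### API

Orientations are given as [roll, pitch, yaw] about the fixed x, y, z axes, in that order (R = Rz(yaw) Ry(pitch) Rx(roll)).
In Python, from cell import state, read_camera, job_done gives the robot as it stands.
- The arm moves only by the tool carry_out, never from a script. Its argument "moves" is a list of rows, each an object with "slide": the shift along the tool's x, y, z as a fraction of full scale, a list of three; "spin": the turn about the tool's z as a fraction of full scale. A call has 1 to 12 rows; each row shifts and turns the commanded pose from where the row before left it, along the tool's axes as they then stand; what a row does not reach is not made up. Full scale, the value 1, is 0.4 m for a shift and 30 degrees for a turn. A row lasts 1/12 s, in which the tool goes at most 41.7 mm and 7.16 degrees, less where a joint would pass 70% of its speed; a pose out of reach is approached as far as the arm can. A call with a number of a shift or a turn outside -1 to 1 is refused whole. A call with a gripper value outside its range is refused whole. "hand" is the closure, from 0 (fully open) to 1 (shut), set as the call begins (left out, the last holds). The fingers move at their own pace and stop on an object; the grip force is fixed at half the most. Time passes only in rows, so rows that do not move let the fingers close. It gives the time, the measured TCP pose, the force, the opening and the grip force at its end, in the units of the state.
- state(): the state, without advancing time (a new reading comes with each control period).
- read_camera(name): name is "scene" or "top" or "wrist"; returns a dict with "color" (384x512x3 uint8, red, green, blue), "K" (3x3 intrinsics, pixels), "R" (3x3) and "t" (3): a world point X has camera coordinates R X + t. Camera axes: x right, y down, z forward; pixel columns grow to the right and rows downward; lengths in mm; the calibration is good to about 2 mm. The wrist camera is an equidistant fisheye: a pixel r from the principal point sees the ray r / f radians off the axis. A picture is of the moment at which its call begins. There is no depth.
- job_done(): hands the job in; it is judged then, once.
The state is a dict: "t": time; "joints": joint angles; "qvel": joint speeds; "tau": joint torques, N m; "eef_pos": TCP position; "tcp_rot": TCP orientation; "ft_force": force on the tool from outside, world axes, zero at the start; "moment": the same for the moment, N m; "opening": opening from 0.0 (shut) to 1.0 (fully open); "grip_force": force on a finger pad.
Only numpy, scipy, OpenCV 4.12 (cv2) and the standard library are available. Lean on these libraries where they do the work, as an engineer would, in place of code of your own. Each camera call takes 0.05 s, during which the arm holds its last target. There are 200 camera calls.

### The job

Switch the gas manifold over to its one outlet that has a tall barbed hose nozzle (the other three carry low plugs). With a fingertip push the shut-off lever round until it lies square across the pipe (closed), then push the selector pointer round until it points straight at the nozzle, then push the shut-off lever back in line with the pipe (open). Push gently, never pinch or grip the levers, never turn the pointer while the shut-off is not closed, and leave the loose things around it where they are.

Things in the scene. Friction and masses are not known exactly. Their poses are not given: they have to be found in the camera images.
- manifold: Gas manifold, fixed to the desk. Origin: centre of the underside of its round dark steel selector disc (240 mm diameter, top 20 mm above the desk). A steel pipe (18 mm thick, top 35 mm above the desk) runs from the disc along the manifold's -y, through the shut-off valve (body up to 44 mm high) to its end at y = -295 mm. z is up; x lies across the pipe, roughly away from the robot.
- selector_axis (a point): Point on the vertical turning axis of the selector pointer, in the centre of the disc, at mid-height of the pointer arm (52 mm above the desk). The pointer is a black hub (34 mm diameter, 44 to 63 mm above the desk) with one tapered round steel arm.
- pointer (a joint): Pointer angle: 0 = along the manifold's +x, growing anticlockwise seen from above; stops at -2.3 and 2.3 rad; starts within 0.35 of 0. Stays where it is left; takes about 4 N sideways at 50 mm from the axis. The arm is about 14 mm thick, 45 to 59 mm above the desk; the gap below it to the disc is 25 mm.
- pointer_tip (a point): Sharp tip of the pointer, 85 mm from its axis, 52 mm above the desk.
- pointer_aim (a point): Imaginary point straight ahead of the tip, on the pointer's centre line, 100 mm from its axis: where a port lies that the pointer points at.
- nozzle: Upright barbed steel hose nozzle, 36 mm tall, top 56 mm above the desk, on a hexagon 21 mm wide. Origin: centre of its underside. Fixed in one of four ports 100 mm from the selector axis, at pointer angles -100, -50, 50 and 100 degrees (which one varies). The other ports hold fixed low steel plugs, top 31 mm above the desk, same hexagon.
- shutoff_axis (a point): Point on the vertical turning axis of the shut-off lever, 205 mm from the selector axis, at mid-height of the lever (60 mm above the desk).
- shutoff (a joint): Shut-off lever angle: 0 = open, in line with the pipe, pointing to the manifold's -y, away from the disc; 1.571 = closed, square across the pipe, pointing to the manifold's -x, toward the robot. Grows clockwise seen from above; stops at -0.12 and 1.69; starts between -0.08 and 0.12. Stays where it is left; takes about 4 N sideways at 60 mm from the axis.
- lever_end (a point): Free end of the shut-off lever, 92 mm from its axis, 60 mm above the desk. From 32 to 92 mm from the axis the lever has a black sleeve 15 mm wide and 14 mm high, 53 to 67 mm above the desk. Its stops are rigid: do not drive it hard against them.
- filter_cube: Loose bystander: black filter cube, 34 x 34 x 35 mm. Origin: centre of its underside. Not to be moved.
- canister: Loose bystander: white canister with a black screw lid, 42 mm diameter, 46 mm tall. Origin: centre of its underside. Not to be moved.
- dish: Loose bystander: clear culture dish with lid, 61 mm diameter, 15 mm tall. Origin: centre of its underside. Not to be moved.

How it is judged (in metres and radians):
On the way, in this order (a step that is already met when the one before it is completed fails the run):
1. the shut-off lever lies across the pipe (closed), the pointer not yet turned (value of joint shutoff above 1.37 rad and distance of pointer_tip from where it was at the start of the episode below 0.008 m), for 0.2 s.
2. with the shut-off closed, the pointer points at the nozzle (value of joint shutoff above 1.37 rad and horizontal distance between pointer_aim and nozzle below 0.014 m), for 0.2 s.
At the end, for the whole second after the job is handed in: The shut-off lever is back in line with the pipe (below 0.2 rad, open), the pointer's centre line at the port circle is within 14 mm of the nozzle's centre, and both are at rest (value of joint shutoff below 0.2 rad and horizontal distance between pointer_aim and nozzle below 0.014 m and velocity of joint pointer between -0.05 and 0.05 rad/s and velocity of joint shutoff between -0.05 and 0.05 rad/s); the robot touches nothing.
It fails at once if the pointer turns (faster than 0.1 rad/s) while the shut-off is not closed (below 1.25 rad) (value of joint shutoff below 1.25 rad and (velocity of joint pointer above 0.1 rad/s or velocity of joint pointer below -0.1 rad/s)).
It fails at once if the pointer is gripped or forced (more than 18 N from the fingers) (contact force between the fingers and pointer above 18 N).
It fails at once if the shut-off lever is gripped or forced (more than 18 N from the fingers) (contact force between the fingers and shutoff above 18 N).
It fails at once if the filter cube, canister or dish is moved more than 10 mm, or lifted (distance of any of filter_cube, canister, dish from where it was at the start of the episode above 0.01 m).
It also fails if it takes over 72 s, if anything falls off the work surface, if the arm or the gripper's body presses on something with over 40 N, if the wrist force passes 120 N, or if a joint passes its speed limit or range.

## Working session

There is one attempt and no reset: what is moved stays moved. The work goes in short steps, Python scripts to look and compute and a tool call to move; the robot and the scene stay as the last step left them, time stands still between calls to the robot, and variables do not carry over. Pictures are saved under pics/ and viewed, at most 12 in all, crops included, and the job is handed in when it is done.

Besides the shell and the picture viewer there is one more tool, called after "Request:" as name(argument=value, ...), one argument or row to a line, values as JSON. carry_out: Moves the arm, as the interface text tells. Shift numbers are shares of 0.4 m and turn numbers shares of 30 degrees, none past 1 either way. Its arguments: {"type":"object","properties":{"moves":{"type":"array"},"hand":{"type":"number"}},"required":["moves"]}

```bash
mkdir -p pics; ls; python3 - <<'E'
from cell import state, read_camera
import cv2,numpy as np
s=state();print({k:np.round(v,3).tolist() for k,v in s.items()})
for n in ("top","scene"):
    c=read_camera(n);np.savez(f"{n}0.npz",**c);cv2.imwrite(f"pics/{n}0.png",c["color"][:,:,::-1]);print(n,c["K"],c["R"],c["t"])
E
```

```text
pics
{'t': 0.0, 'joints': [1.011, 0.492, 1.559, -0.0, 1.092, -0.106], 'qvel': [-0.001, 0.0, 0.001, -0.0, 0.002, 0.0], 'tau': [-0.002, -61.264, -25.818, 0.069, 0.048, -0.0], 'eef_pos': [273.837, 561.534, 214.054], 'tcp_rot': [-3.14, -0.0, 2.688], 'ft_force': [-0.544, 0.24, -0.428], 'moment': [-0.1, -0.017, 0.008], 'grip_force': 0.0, 'opening': 0.998}
top [[422.91383351   0.         252.29376127]
 [  0.         422.91383351 189.1021489 ]
 [  0.           0.           1.        ]] [[ 0.01763244 -0.99981484 -0.00770595]
 [-0.99096572 -0.01645051 -0.13310265]
 [ 0.13295123  0.00998326 -0.9910723 ]] [  35.62964512  568.1247832  1057.24750142]
scene [[415.7296624    0.         257.56050068]
 [  0.         415.7296624  193.67691583]
 [  0.           0.           1.        ]] [[ 0.86175047 -0.5073275  -0.00222208]
 [-0.28347972 -0.47787926 -0.83142688]
 [ 0.42074383  0.71711242 -0.55562974]] [-448.63491826  243.5780819   726.12618457]
```

View pics/top0.png

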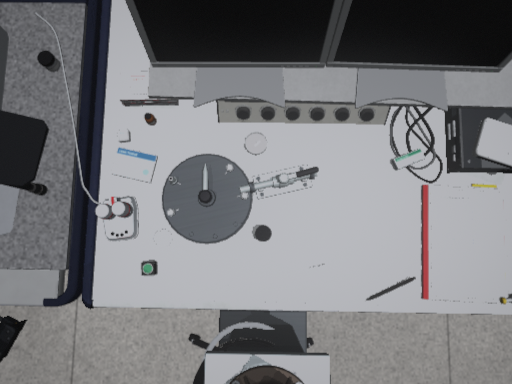

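View pics/scene0.png

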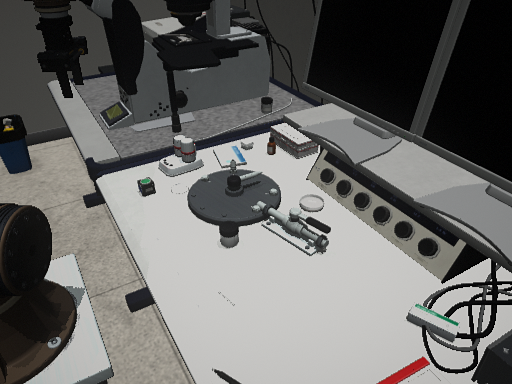

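```bash
cat > h.py <<'E'
import numpy as np,cv2
def ray(c,u,v,z):
    K,R,t=c["K"],c["R"],c["t"]
    d=R.T@np.linalg.inv(K)@np.array([u,v,1.]);o=-R.T@t
    return o+d*(z-o[2])/d[2]
def proj(c,X):
    p=c["K"]@(c["R"]@np.asarray(X,float)+c["t"]);return p[:2]/p[2]
E
python3 - <<'E'
from h import *
a=dict(np.load("top0.npz"));b=dict(np.load("scene0.npz"))
i=a["color"][130:280,140:330,::-1];i=cv2.resize(i,None,fx=4,fy=4,interpolation=cv2.INTER_CUBIC)
cv2.imwrite("pics/topc.png",i)
i=b["color"][150:260,130:340,::-1];i=cv2.resize(i,None,fx=3.8,fy=3.8,interpolation=cv2.INTER_CUBIC)
cv2.imwrite("pics/scenec.png",i)
g=a["color"].astype(int).sum(2);m=((g<240)*255).astype(np.uint8);m[:,:155]=0;m[:,256:]=0;m[:145]=0;m[250:]=0
cs,_=cv2.findContours(m,cv2.RETR_EXTERNAL,cv2.CHAIN_APPROX_NONE);k=max(cs,key=cv2.contourArea)
e=cv2.fitEllipse(cv2.convexHull(k));print(e,ray(a,*e[0],20))
E
```

```text
((207.06031799316406, 193.909912109375), (17.900243759155273, 27.356487274169922), 10.820834159851074) [555.12334693 164.32306114  20.        ]
```

View pics/topc.png

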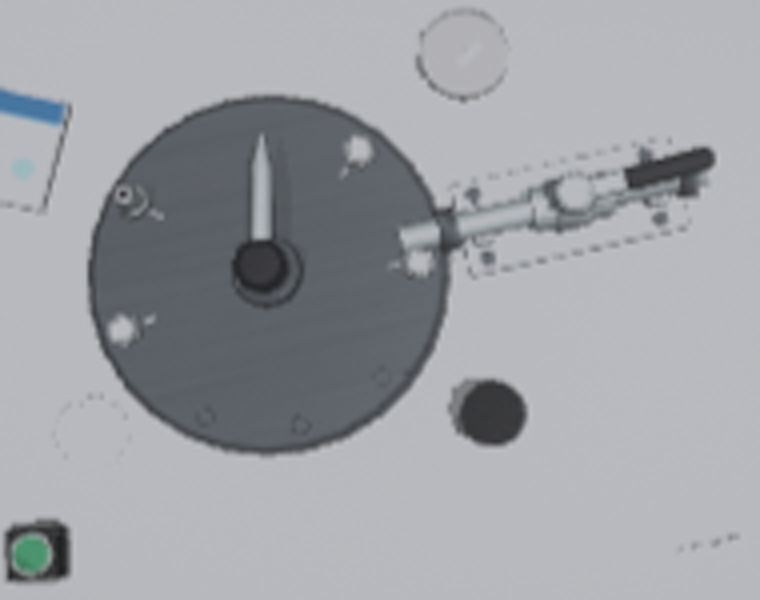

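View pics/scenec.png

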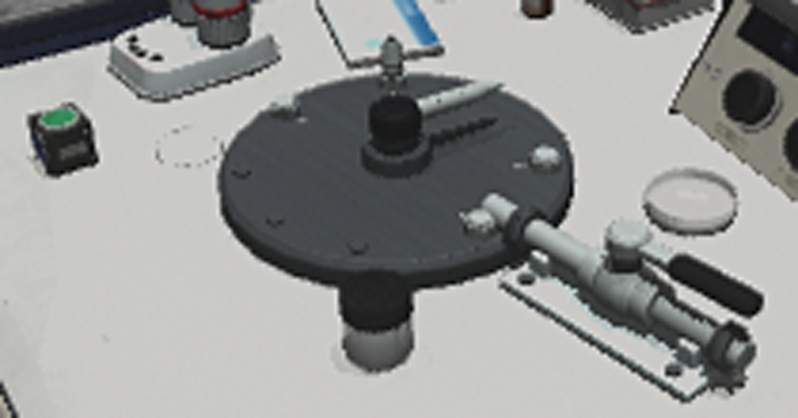

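```bash
python3 - <<'E'
from h import *
a=dict(np.load("top0.npz"));b=dict(np.load("scene0.npz"))
P=lambda x,y,z:ray(a,140+x/4-.4,130+y/4-.4,z)
S=lambda x,y,z:ray(b,130+x/3.8-.4,150+y/3.8-.4,z)
d=dict(disc=(269,274.5,20),hub=(261,266,63),tip=(262,135,52),noz=(124,194,56),plugA=(358,150,31),plugB=(419,262,31),plugC=(121,329,31),knob=(575,192,68),lend=(714,157,60),can=(492,412,46),dish=(462,54,15),cube=(38,551,35),pipeend=(693,185,30))
for k,v in d.items(): print(k,P(*v).round(1))
for k,v in dict(hub=(396,106,63),noz=(391,40,56),tip=(503,86,52),lend=(758,295,60),knob=(627,232,68),plugA=(545,152,31),plugC=(285,100,31),plugB=(481,217,31)).items(): print("S",k,S(*v).round(1))
o=P(*d['disc'])[:2]
for k in ('noz','plugA','plugB','plugC','tip','knob'):
  w=P(*d[k])[:2]-o;print(k,np.hypot(*w),np.degrees(np.arctan2(w[1],w[0])))
E
```

```text
disc [543.7 164.5  20. ]
hub [544.3 164.7  63. ]
tip [630.6 168.2  52. ]
noz [590.  254.8  56. ]
plugA [625.7 107.4  31. ]
plugB [552.3  65.8  31. ]
plugC [505.4 258.1  31. ]
knob [594.  -32.9  68. ]
lend [ 619.4 -121.8   60. ]
can [455.5  17.2  46. ]
dish [695.2  40.2  15. ]
cube [363.1 303.8  35. ]
pipeend [ 606.1 -112.4   30. ]
S hub [546.5 160.3  63. ]
S noz [590.4 251.9  56. ]
S tip [629.5 162.2  52. ]
S lend [ 627.8 -114.8   60. ]
S knob [592.6 -37.9  68. ]
S plugA [627.7 104.9  31. ]
S plugC [506.9 253.8  31. ]
S plugB [553.7  62.6  31. ]
noz 101.45693436770165 62.859530889737165
plugA 99.93357270117694 -34.88206370512813
plugB 99.07158787243101 -85.01919343328635
plugC 101.10298309549384 112.2873831684343
tip 86.96264462015856 2.3982101985165767
knob 203.7219017364774 -75.69181831388205
```

Image: the nozzle is the upper-left port at (171,179) in the top view. It stands tall in the scene view, and the pointer aims up at (205,164). The lever lies in line with the pipe. Axis is at about (544,164), manifold yaw about 14°, and the shut-off axis at about (594,-35).

Request:
carry_out(
  moves=[
    {"slide": [0, 0, 0], "spin": -0.222},
    {"slide": [0, 0, 0], "spin": -0.222},
    {"slide": [0, 0, 0], "spin": -0.222},
    {"slide": [0, 0, 0], "spin": -0.222},
    {"slide": [0, 0, 0], "spin": -0.222},
    {"slide": [0, 0, 0], "spin": -0.222},
    {"slide": [0, 0, 0], "spin": 0},
  ],
  hand=1,
)

```text
t: 0.68
eef_pos: [273.9, 561.6, 214.3]
tcp_rot: [-3.141, -0.0, -2.893]
ft_force: [-0.1, 0.2, -0.2]
opening: 0.566
grip_force: 0.0
```

Request:
carry_out(
  moves=[
    {"slide": [-0.021, -0.075, 0], "spin": 0},
    {"slide": [-0.021, -0.075, 0], "spin": 0},
    {"slide": [-0.021, -0.075, 0], "spin": 0},
    {"slide": [-0.021, -0.075, 0], "spin": 0},
    {"slide": [-0.021, -0.075, 0], "spin": 0},
    {"slide": [-0.021, -0.075, 0], "spin": 0},
    {"slide": [-0.021, -0.075, 0], "spin": 0},
    {"slide": [-0.021, -0.075, 0], "spin": 0},
    {"slide": [-0.021, -0.075, 0], "spin": 0},
    {"slide": [-0.021, -0.075, 0], "spin": 0},
    {"slide": [-0.021, -0.075, 0], "spin": 0},
    {"slide": [-0.021, -0.075, 0], "spin": 0},
  ],
)

```text
t: 1.68
eef_pos: [459.1, 235.3, 214.6]
tcp_rot: [3.142, -0.0, -2.902]
ft_force: [0.9, 0.5, 0.1]
opening: 0.002
grip_force: 0.0
```

Request:
carry_out(
  moves=[
    {"slide": [-0.021, -0.075, 0], "spin": 0},
    {"slide": [-0.021, -0.075, 0], "spin": 0},
    {"slide": [-0.021, -0.075, 0], "spin": 0},
    {"slide": [-0.021, -0.075, 0], "spin": 0},
    {"slide": [-0.021, -0.075, 0], "spin": 0},
    {"slide": [-0.021, -0.075, 0], "spin": 0},
    {"slide": [-0.021, -0.075, 0], "spin": 0},
    {"slide": [-0.021, -0.075, 0], "spin": 0},
    {"slide": [-0.021, -0.075, 0], "spin": 0},
    {"slide": [-0.021, -0.075, 0], "spin": 0},
    {"slide": [-0.021, -0.075, 0], "spin": 0},
    {"slide": [0, 0, 0], "spin": 0},
  ],
)

```text
t: 2.68
eef_pos: [629.8, -65.6, 214.0]
tcp_rot: [-3.141, 0.0, -2.905]
ft_force: [1.2, 0.4, 0.1]
opening: 0.006
grip_force: 0.0
```

Request:
carry_out(
  moves=[
    {"slide": [-0.022, -0.052, 0.03], "spin": 0},
    {"slide": [0, 0, 0.07], "spin": 0},
    {"slide": [0, 0, 0.07], "spin": 0},
    {"slide": [0, 0, 0.07], "spin": 0},
    {"slide": [0, 0, 0.06], "spin": 0},
    {"slide": [0, 0, 0], "spin": 0},
    {"slide": [0, 0, 0], "spin": 0},
  ],
)

```text
t: 3.27
eef_pos: [641.0, -79.0, 94.0]
tcp_rot: [3.14, -0.002, -2.9]
ft_force: [-0.3, -0.6, 0.1]
opening: 0.005
grip_force: 0.0
```

```bash
python3 - <<'E'
from cell import state, read_camera
import cv2,numpy as np
s=state();print(s["eef_pos"],s["ft_force"])
w=read_camera("scene")["color"][150:280,190:400,::-1];cv2.imwrite("pics/s1.png",cv2.resize(w,None,fx=3.5,fy=3.5,interpolation=cv2.INTER_CUBIC))
E
```

```text
[641.03479922 -78.97358213  94.04325593] [-0.25700202 -0.57457225  0.10143365]
```

View pics/s1.png

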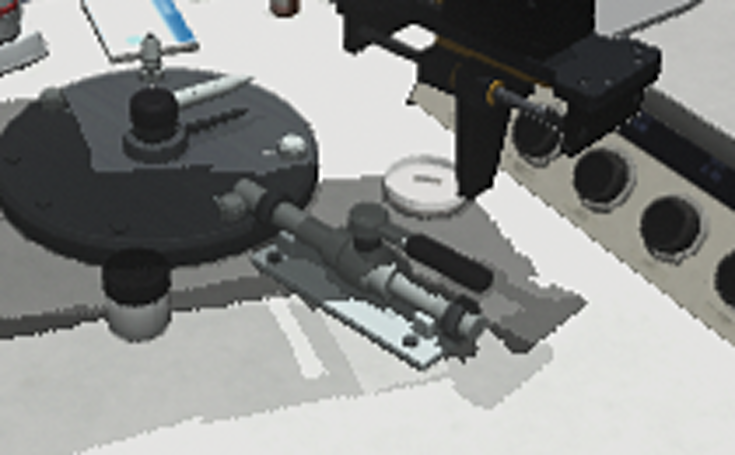

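Image: the shut fingertip is at about (475,195) on the far side of the lever, clear of everything. Now I'll compute the arc.

```bash
python3 - <<'E'
import numpy as np
V=np.array([0,-205.])
def F(s,r=57): return V+r*np.array([-np.sin(s),-np.cos(s)])+(7.5+10*abs(np.cos(s))+12*abs(np.sin(s)))*np.array([np.cos(s),-np.sin(s)])
p=np.array([35.3,-259.]);
for s in np.append(np.linspace(0.0,1.5,19),1.55):
    f=F(s);d=f-p;p=f;print(round(s,2),f.round(1),"[%.3f,%.3f]"%(-d[0]/400,d[1]/400))
E
```

```text
0.0 [  17.5 -262. ] [0.044,-0.007]
0.08 [  13.7 -263.3] [0.010,-0.003]
0.17 [   9.6 -264.4] [0.010,-0.003]
0.25 [   5.4 -265.2] [0.010,-0.002]
0.33 [   1.1 -265.7] [0.011,-0.001]
0.42 [  -3.4 -265.8] [0.011,-0.000]
0.5 [  -8.  -265.6] [0.011,0.001]
0.58 [ -12.7 -264.9] [0.012,0.002]
0.67 [ -17.3 -263.9] [0.012,0.003]
0.75 [ -22.  -262.4] [0.012,0.004]
0.83 [ -26.7 -260.4] [0.012,0.005]
0.92 [ -31.2 -258. ] [0.011,0.006]
1.0 [ -35.5 -255.2] [0.011,0.007]
1.08 [ -39.7 -251.8] [0.010,0.008]
1.17 [ -43.6 -248.1] [0.010,0.009]
1.25 [ -47.1 -243.9] [0.009,0.010]
1.33 [ -50.3 -239.3] [0.008,0.011]
1.42 [ -53.1 -234.4] [0.007,0.012]
1.5 [ -55.4 -229.2] [0.006,0.013]
1.55 [ -56.6 -225.9] [0.003,0.008]
```

Request:
carry_out(
  moves=[
    {"slide": [0, 0, 0.05], "spin": 0},
    {"slide": [0, 0, 0.058], "spin": 0},
    {"slide": [0, 0, 0], "spin": 0},
    {"slide": [0, 0, 0], "spin": 0},
  ],
)

```text
t: 3.65
eef_pos: [641.8, -79.2, 52.6]
tcp_rot: [-3.142, 0.0, -2.899]
ft_force: [-0.0, -0.5, 0.9]
opening: 0.002
grip_force: 0.0
```

Request:
carry_out(
  moves=[
    {"slide": [0.011, -0.002, 0], "spin": 0},
    {"slide": [0.011, -0.002, 0], "spin": 0},
    {"slide": [0.011, -0.002, 0], "spin": 0},
    {"slide": [0.011, -0.002, 0], "spin": 0},
    {"slide": [0.01, -0.003, 0], "spin": 0},
    {"slide": [0.01, -0.003, 0], "spin": 0},
    {"slide": [0.01, -0.002, 0], "spin": 0},
    {"slide": [0.011, -0.001, 0], "spin": 0},
  ],
)

```text
t: 4.32
eef_pos: [610.4, -94.3, 51.9]
tcp_rot: [-3.141, 0.002, -2.898]
ft_force: [4.2, 2.5, 0.8]
opening: 0.004
grip_force: 2.0
```

Request:
carry_out(
  moves=[
    {"slide": [0.011, 0, 0], "spin": 0},
    {"slide": [0.011, 0.001, 0], "spin": 0},
    {"slide": [0.012, 0.002, 0], "spin": 0},
    {"slide": [0.012, 0.003, 0], "spin": 0},
    {"slide": [0.012, 0.004, 0], "spin": 0},
    {"slide": [0.012, 0.005, 0], "spin": 0},
    {"slide": [0.011, 0.006, 0], "spin": 0},
    {"slide": [0.011, 0.007, 0], "spin": 0},
  ],
)

```text
t: 4.98
eef_pos: [571.3, -92.1, 51.5]
tcp_rot: [-3.141, 0.0, -2.898]
ft_force: [4.2, -1.0, 1.3]
opening: 0.006
grip_force: 1.8
```

Request:
carry_out(
  moves=[
    {"slide": [0.01, 0.008, 0], "spin": 0},
    {"slide": [0.01, 0.009, 0], "spin": 0},
    {"slide": [0.009, 0.01, 0], "spin": 0},
    {"slide": [0.008, 0.011, 0], "spin": 0},
    {"slide": [0.007, 0.012, 0], "spin": 0},
    {"slide": [0, 0, 0], "spin": 0},
  ],
)

```text
t: 5.48
eef_pos: [548.7, -76.2, 51.4]
tcp_rot: [3.141, -0.001, -2.897]
ft_force: [1.1, -0.4, 0.5]
opening: 0.0
grip_force: 0.3
```

```bash
python3 - <<'E'
from cell import state, read_camera
import cv2,numpy as np
s=state();print(s["eef_pos"],s["ft_force"])
w=np.array(s["eef_pos"])[:2]-[544,164];c,q=np.cos(.244),np.sin(.244);print(w@[c,q],w@[-q,c])
w=read_camera("scene")["color"][150:280,190:400,::-1];cv2.imwrite("pics/s2.png",cv2.resize(w,None,fx=3.5,fy=3.5,interpolation=cv2.INTER_CUBIC))
E
```

```text
[548.65471453 -76.15929143  51.35162591] [ 1.09208173 -0.38953308  0.46123469]
-53.502299441641995 -234.1701423776346
```

View pics/s2.png

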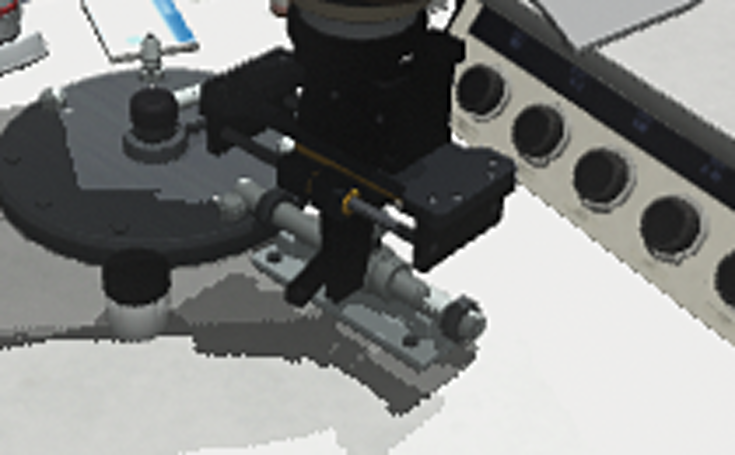

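The lever now points toward the robot, its end at about (297,300) in the crop. A little further to reach square.

Request:
carry_out(
  moves=[
    {"slide": [0.003, 0.006, 0], "spin": 0},
    {"slide": [0.003, 0.006, 0], "spin": 0},
    {"slide": [0.002, 0.005, 0], "spin": 0},
    {"slide": [0.001, 0.004, 0], "spin": 0},
    {"slide": [0, 0, 0], "spin": 0},
  ],
)

```text
t: 5.95
eef_pos: [544.2, -69.4, 51.4]
tcp_rot: [3.141, -0.0, -2.898]
ft_force: [1.5, -1.2, 0.1]
opening: 0.005
grip_force: 0.9
```

```bash
python3 - <<'E'
from h import *
from cell import state, read_camera
s=state();print(s["eef_pos"],s["ft_force"])
b=read_camera("scene");np.savez("s3.npz",**b)
for a in (1.3,1.4,1.5,1.57):
  m=np.array([-92*np.sin(a),-205-92*np.cos(a)]);c,q=np.cos(.244),np.sin(.244)
  print(a,proj(b,[544+c*m[0]-q*m[1],164+q*m[0]+c*m[1],60]))
g=b["color"].astype(int).sum(2)
print(g[222:246,262:296:1].tolist()) if 0 else None
cv2.imwrite("pics/s3.png",cv2.resize(b["color"][200:260,240:330,::-1],None,fx=8,fy=8,interpolation=cv2.INTER_CUBIC))
E
```

```text
[544.15938263 -69.42490009  51.4375122 ] [ 1.54596229 -1.22781017  0.08129656]
1.3 [274.35831241 235.90863269]
1.4 [270.52352887 234.36197078]
1.5 [266.97880193 232.6012685 ]
1.57 [264.69045689 231.25451932]
```

View pics/s3.png

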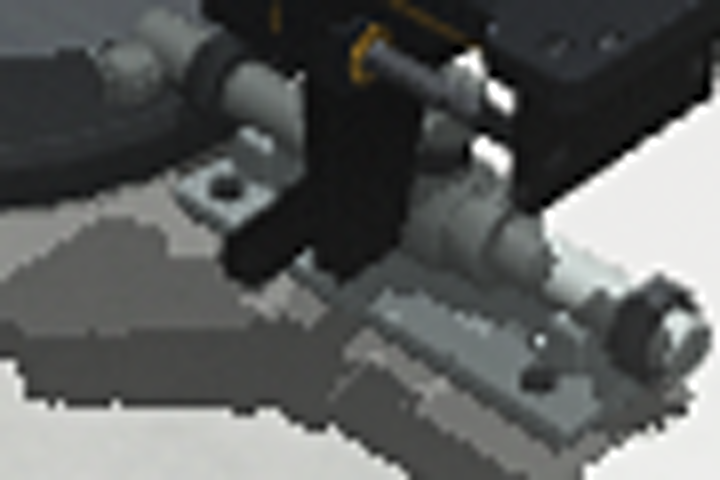

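Lever end is at about (270,232) full-frame, roughly 1.44 rad. Push 5 mm more.

Request:
carry_out(
  moves=[
    {"slide": [0, 0.004, 0], "spin": 0},
    {"slide": [0, 0.004, 0], "spin": 0},
    {"slide": [0, 0.004, 0], "spin": 0},
    {"slide": [0, 0.002, 0], "spin": 0},
    {"slide": [0, 0, 0], "spin": 0},
    {"slide": [0, 0, 0], "spin": 0},
    {"slide": [0, 0, 0], "spin": 0},
  ],
)

```text
t: 6.58
eef_pos: [542.9, -64.0, 51.4]
tcp_rot: [3.141, 0.0, -2.898]
ft_force: [-0.0, 0.0, 0.1]
opening: 0.003
grip_force: 0.2
```

Request:
carry_out(
  moves=[
    {"slide": [0, -0.02, 0], "spin": 0},
    {"slide": [0, -0.04, 0], "spin": 0},
    {"slide": [0, -0.02, -0.03], "spin": 0},
    {"slide": [0, 0, -0.08], "spin": 0},
    {"slide": [0, 0, -0.08], "spin": 0},
    {"slide": [0, 0, 0], "spin": 0},
  ],
)

```text
t: 7.08
eef_pos: [552.9, -96.4, 132.4]
tcp_rot: [-3.138, 0.007, -2.898]
ft_force: [0.3, -0.4, 0.9]
opening: 0.004
grip_force: 0.0
```

Request:
carry_out(
  moves=[
    {"slide": [-0.034, 0.075, 0], "spin": 0},
    {"slide": [-0.034, 0.075, 0], "spin": 0},
    {"slide": [-0.034, 0.075, 0], "spin": 0},
    {"slide": [-0.034, 0.075, 0], "spin": 0},
    {"slide": [-0.034, 0.075, 0], "spin": 0},
    {"slide": [-0.034, 0.075, 0], "spin": 0},
    {"slide": [-0.034, 0.075, 0], "spin": 0},
    {"slide": [0, 0, 0], "spin": 0},
    {"slide": [0, 0, 0], "spin": 0},
  ],
)

```text
t: 7.83
eef_pos: [592.4, 132.7, 126.9]
tcp_rot: [3.141, -0.0, -2.895]
ft_force: [0.1, -0.5, 1.0]
opening: 0.005
grip_force: 0.0
```

```bash
python3 - <<'E'
from h import *
from cell import state, read_camera
s=state();print(s["eef_pos"],s["ft_force"])
w=np.array(s["eef_pos"])[:2]-[544,164];c,q=np.cos(.244),np.sin(.244);print(w@[c,q],w@[-q,c])
f=lambda n:read_camera(n)["color"][:,:,::-1]
a=cv2.resize(f("top")[140:240,150:320],None,fx=4,fy=3,interpolation=cv2.INTER_CUBIC)
b=cv2.resize(f("scene")[150:250,180:350],None,fx=4,fy=3,interpolation=cv2.INTER_CUBIC)
cv2.imwrite("pics/s4.png",np.vstack([a,b]))
E
```

```text
[592.404586   132.73032603 126.94163175] [ 0.07208943 -0.49601197  0.9941512 ]
39.41649540840092 -42.03732086906736
```

View pics/s4.png

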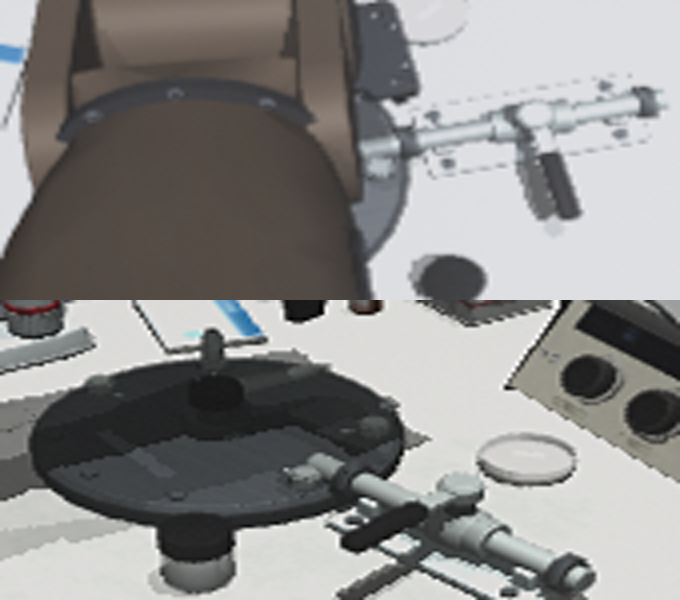

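```bash
python3 - <<'E'
from h import *
a=dict(np.load("top0.npz"))
P=lambda x,y,z:ray(a,150+x/4-.4,140+y/3-.4,z)
k=P(537,112,68);e=P(570,215,60);print(k,e)
for o in (k[:2],np.array([593.6,-34.9])):
  w=e[:2]-o;print(np.hypot(*w),np.radians(-76)-(np.arctan2(w[1],w[0])))
p=[]
for A in list(np.arange(-10,50,5))+[50]:
  A=np.radians(A);f=50*np.array([np.cos(A),np.sin(A)])+(6+10*abs(np.sin(A))+12*np.cos(A))*np.array([np.sin(A),-np.cos(A)]);p.append(f)
p=np.array(p);print(p[0]);print(np.c_[-np.diff(p[:,0]),np.diff(p[:,1])]/400)
E
```

```text
[595.76889664 -34.13983365  68.        ] [509.85146812 -56.09577712  60.        ]
88.67845272610803 1.5649498795679473
86.38910556303779 1.5672592024532213
[ 45.84484083 -27.93951184]
[[-0.00581027  0.01206867]
 [-0.00457762  0.01278011]
 [-0.0036263   0.00900883]
 [-0.00296354  0.00955444]
 [-0.00220786  0.01005985]
 [-0.00136044  0.0105085 ]
 [-0.00042543  0.01088368]
 [ 0.00059001  0.01116901]
 [ 0.00167577  0.01134901]
 [ 0.00281891  0.01140965]
 [ 0.00400393  0.01133878]
 [ 0.00521311  0.01112662]]
```

The image shows the lever square across the pipe (1.57 rad). The finger is beside the pointer, so I'll descend and push it round.

Request:
carry_out(
  moves=[
    {"slide": [0, 0, 0.07], "spin": 0},
    {"slide": [0, 0, 0.07], "spin": 0},
    {"slide": [0, 0, 0.07], "spin": 0},
    {"slide": [0, 0, 0], "spin": 0},
    {"slide": [0, 0, 0], "spin": 0},
  ],
)

```text
t: 8.35
eef_pos: [592.0, 130.2, 42.9]
tcp_rot: [3.141, -0.002, -2.899]
ft_force: [0.3, 0.7, 1.0]
opening: 0.006
grip_force: 0.0
```

Request:
carry_out(
  moves=[
    {"slide": [-0.005, 0.011, 0], "spin": 0},
    {"slide": [-0.005, 0.012, 0], "spin": 0},
    {"slide": [-0.006, 0.012, 0], "spin": 0},
    {"slide": [-0.006, 0.012, 0], "spin": 0},
    {"slide": [-0.005, 0.012, 0], "spin": 0},
    {"slide": [-0.004, 0.009, 0], "spin": 0},
    {"slide": [-0.003, 0.009, 0], "spin": 0},
    {"slide": [-0.002, 0.01, 0], "spin": 0},
  ],
)

```text
t: 9.02
eef_pos: [597.9, 168.8, 43.6]
tcp_rot: [-3.141, -0.0, -2.898]
ft_force: [-1.9, -6.2, 3.3]
opening: 0.003
grip_force: 2.8
```

Contact is gentle (6 N). Continuing round.

Request:
carry_out(
  moves=[
    {"slide": [-0.001, 0.0105, 0], "spin": 0},
    {"slide": [0, 0.011, 0], "spin": 0},
    {"slide": [0.001, 0.011, 0], "spin": 0},
    {"slide": [0.002, 0.011, 0], "spin": 0},
    {"slide": [0.003, 0.011, 0], "spin": 0},
    {"slide": [0.004, 0.011, 0], "spin": 0},
    {"slide": [0, 0, 0], "spin": 0},
  ],
)

```text
t: 9.6
eef_pos: [588.4, 193.8, 43.6]
tcp_rot: [-3.141, 0.001, -2.897]
ft_force: [1.2, -2.7, 1.1]
opening: 0.005
grip_force: 1.2
```

```bash
python3 - <<'E'
from h import *
from cell import state, read_camera
s=state();print(s["eef_pos"],s["ft_force"])
w=np.array(s["eef_pos"])[:2]-[544,164];c,q=np.cos(.244),np.sin(.244);print(w@[c,q],w@[-q,c])
b=read_camera("scene")
for A in (30,40,45,50,55):
  t=np.radians(A)+.244;print(A,(proj(b,[544+85*np.cos(t),164+85*np.sin(t),52])-[190,150])*6)
cv2.imwrite("pics/s5.png",cv2.resize(b["color"][150:220,190:310,::-1],None,fx=6,fy=6,interpolation=cv2.INTER_CUBIC))
E
```

```text
[588.42164799 193.79006063  43.56846263] [ 1.23595622 -2.65566749  1.10387883]
50.30271551311949 18.176009847450388
30 [314.7304876   87.54073723]
40 [282.30015513  84.58685059]
45 [265.76261392  84.18280728]
50 [249.14617058  84.49762826]
55 [232.55329487  85.52976229]
```

View pics/s5.png

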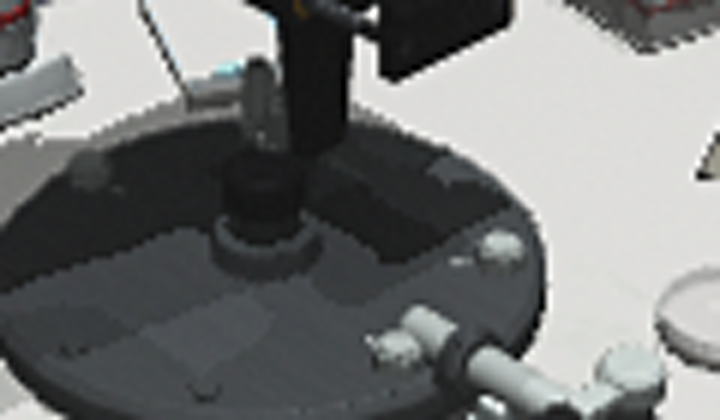

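Pointer is nearly behind the hub–nozzle line (nozzle at about (262,95) in the crop). By geometry about 9–10° remain.

Request:
carry_out(
  moves=[
    {"slide": [0.004, 0.008, 0], "spin": 0},
    {"slide": [0.003, 0.007, 0], "spin": 0},
    {"slide": [0.003, 0.006, 0], "spin": 0},
    {"slide": [0, 0, 0], "spin": 0},
    {"slide": [0, 0, 0], "spin": 0},
    {"slide": [0, 0, 0], "spin": 0},
    {"slide": [0, 0, 0], "spin": 0},
  ],
)

```text
t: 10.23
eef_pos: [582.6, 200.5, 43.5]
tcp_rot: [3.141, 0.001, -2.898]
ft_force: [3.1, -1.4, 0.7]
opening: 0.003
grip_force: 1.6
```

Request:
carry_out(
  moves=[
    {"slide": [-0.01, -0.02, 0], "spin": 0},
    {"slide": [-0.02, -0.04, 0], "spin": 0},
    {"slide": [0, 0, -0.03], "spin": 0},
    {"slide": [0, 0, -0.07], "spin": 0},
    {"slide": [0, 0, -0.08], "spin": 0},
    {"slide": [0.034, -0.075, 0], "spin": 0},
    {"slide": [0.034, -0.075, 0], "spin": 0},
    {"slide": [0.034, -0.075, 0], "spin": 0},
    {"slide": [0.034, -0.075, 0], "spin": 0},
    {"slide": [0.034, -0.075, 0], "spin": 0},
    {"slide": [0, 0, 0], "spin": 0},
    {"slide": [0, 0, 0], "spin": 0},
  ],
)

```text
t: 11.23
eef_pos: [569.6, 16.8, 115.9]
tcp_rot: [3.141, 0.0, -2.901]
ft_force: [-0.2, -0.0, 0.4]
opening: 0.003
grip_force: 0.0
```

```bash
python3 - <<'E'
from h import *
from cell import state, read_camera
s=state();print(s["eef_pos"],s["ft_force"])
w=np.array(s["eef_pos"])[:2]-[544,164];c,q=np.cos(.244),np.sin(.244);print(w@[c,q],w@[-q,c])
f=lambda n:read_camera(n)["color"][:,:,::-1]
a=cv2.resize(f("top")[140:240,150:280],None,fx=5,fy=3,interpolation=cv2.INTER_CUBIC)
b=cv2.resize(f("scene")[150:225,180:310],None,fx=5,fy=4,interpolation=cv2.INTER_CUBIC)
cv2.imwrite("pics/s6.png",np.vstack([a,b]))
E
```

```text
[569.63786947  16.81004214 115.93383643] [-0.18071027 -0.02346812  0.39710432]
-10.680582629799172 -149.0238544650739
```

View pics/s6.png

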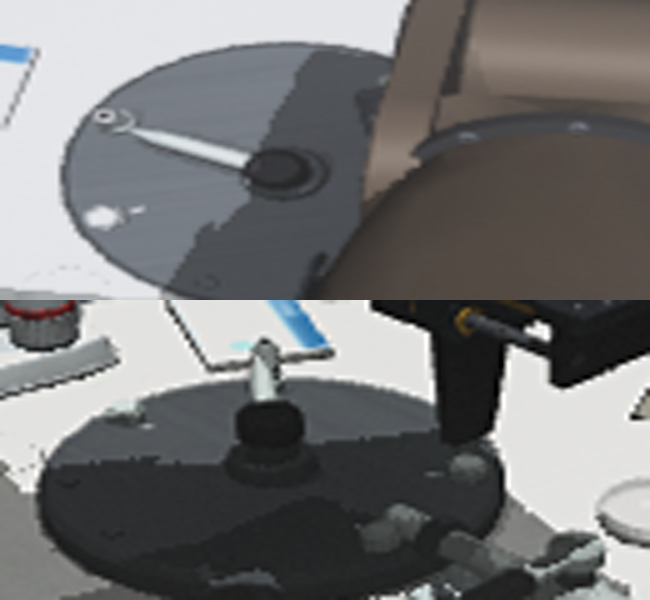

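```bash
python3 - <<'E'
from h import *
a=dict(np.load("top0.npz"))
P=lambda x,y,z:ray(a,150+x/5-.4,140+y/3-.4,z)
h=P(277,168,63);t=P(131,129,52);n=P(103,116,56);m=P(200,148,52);print(h,t,n)
for p in (t,n,m):
  for o in (h,[544,164]): w=p[:2]-np.array(o)[:2];print(np.hypot(*w),np.degrees(np.arctan2(w[1],w[0])))
w=t-m;print(np.degrees(np.arctan2(w[1],w[0])))
def F(s,r=57): return np.array([0,-205.])+r*np.array([-np.sin(s),-np.cos(s)])-(7.5+10*abs(np.cos(s))+8.5*abs(np.sin(s)))*np.array([np.cos(s),-np.sin(s)])
p=F(1.57);print(p)
for s in np.linspace(1.48,0.06,18):
    f=F(s);d=f-p;p=f;print(round(s,2),f.round(1),"[%.3f,%.3f]"%(-d[0]/400,d[1]/400))
E
```

```text
[545.54012943 164.33617233  63.        ] [579.14195805 241.75498822  52.        ] [589.5282409  255.80426763  56.        ]
84.39642136738694 66.53787201887607
85.32757706919395 65.67904873927831
101.49564723490681 64.31653690454667
102.47362721420576 63.621932424938876
45.028406194277615 66.71348080138766
45.963927666994124 65.11549772157092
66.33701616411446
[ -57.01272949 -189.03743513]
1.48 [ -58.3 -193.4] [0.003,-0.011]
1.4 [ -59.2 -197.5] [0.002,-0.010]
1.31 [ -59.8 -201.9] [0.001,-0.011]
1.23 [ -60.  -206.3] [0.001,-0.011]
1.15 [ -59.9 -210.9] [-0.000,-0.011]
1.06 [ -59.4 -215.5] [-0.001,-0.012]
0.98 [ -58.5 -220.1] [-0.002,-0.012]
0.9 [ -57.2 -224.7] [-0.003,-0.012]
0.81 [ -55.5 -229.3] [-0.004,-0.011]
0.73 [ -53.3 -233.8] [-0.005,-0.011]
0.64 [ -50.7 -238.2] [-0.007,-0.011]
0.56 [ -47.7 -242.4] [-0.008,-0.010]
0.48 [ -44.2 -246.3] [-0.009,-0.010]
0.39 [ -40.4 -250. ] [-0.010,-0.009]
0.31 [ -36.1 -253.3] [-0.011,-0.008]
0.23 [ -31.5 -256.2] [-0.012,-0.007]
0.14 [ -26.6 -258.8] [-0.012,-0.006]
0.06 [ -21.4 -260.8] [-0.013,-0.005]
```

The image shows the pointer aimed at the nozzle, off by about 2° (4 mm). Now the lever back.

Request:
carry_out(
  moves=[
    {"slide": [0.058, -0.026, 0], "spin": 0},
    {"slide": [0.058, -0.026, 0], "spin": 0},
    {"slide": [0, 0, 0.05], "spin": 0},
    {"slide": [0, 0, 0.06], "spin": 0},
    {"slide": [0, 0, 0.052], "spin": 0},
    {"slide": [0, 0, 0], "spin": 0},
    {"slide": [0, 0, 0], "spin": 0},
  ],
)

```text
t: 11.92
eef_pos: [529.7, -12.2, 50.3]
tcp_rot: [3.141, -0.002, -2.897]
ft_force: [-0.6, -0.5, 0.3]
opening: 0.007
grip_force: 0.0
```

Request:
carry_out(
  moves=[
    {"slide": [0, -0.013, 0], "spin": 0},
    {"slide": [0, -0.013, 0], "spin": 0},
    {"slide": [0, -0.013, 0], "spin": 0},
    {"slide": [0, -0.012, 0], "spin": 0},
    {"slide": [0.003, -0.011, 0], "spin": 0},
    {"slide": [0.002, -0.01, 0], "spin": 0},
    {"slide": [0.001, -0.011, 0], "spin": 0},
    {"slide": [0.001, -0.011, 0], "spin": 0},
    {"slide": [0, -0.011, 0], "spin": 0},
  ],
)

```text
t: 12.67
eef_pos: [537.1, -54.8, 50.9]
tcp_rot: [3.141, -0.0, -2.898]
ft_force: [0.3, 5.4, 1.3]
opening: 0.005
grip_force: 2.2
```

Request:
carry_out(
  moves=[
    {"slide": [-0.001, -0.012, 0], "spin": 0},
    {"slide": [-0.002, -0.012, 0], "spin": 0},
    {"slide": [-0.003, -0.012, 0], "spin": 0},
    {"slide": [-0.004, -0.011, 0], "spin": 0},
    {"slide": [-0.005, -0.011, 0], "spin": 0},
    {"slide": [-0.007, -0.011, 0], "spin": 0},
    {"slide": [-0.008, -0.01, 0], "spin": 0},
    {"slide": [-0.009, -0.01, 0], "spin": 0},
  ],
)

```text
t: 13.33
eef_pos: [560.8, -85.7, 50.6]
tcp_rot: [3.141, -0.001, -2.898]
ft_force: [-2.8, 3.8, 0.4]
opening: 0.006
grip_force: 2.0
```

Request:
carry_out(
  moves=[
    {"slide": [-0.01, -0.009, 0], "spin": 0},
    {"slide": [-0.011, -0.008, 0], "spin": 0},
    {"slide": [-0.012, -0.007, 0], "spin": 0},
    {"slide": [-0.012, -0.006, 0], "spin": 0},
    {"slide": [-0.008, -0.003, 0], "spin": 0},
    {"slide": [0, 0, 0], "spin": 0},
    {"slide": [0, 0, 0], "spin": 0},
  ],
)

```text
t: 13.92
eef_pos: [585.6, -93.5, 50.7]
tcp_rot: [-3.141, 0.002, -2.898]
ft_force: [0.1, 0.6, -0.3]
opening: 0.002
grip_force: 0.0
```

Request:
carry_out(
  moves=[
    {"slide": [-0.004, 0, 0], "spin": 0},
    {"slide": [-0.004, 0, 0], "spin": 0},
    {"slide": [0, 0, 0], "spin": 0},
    {"slide": [0, 0, 0], "spin": 0},
    {"slide": [0.02, 0, 0], "spin": 0},
    {"slide": [0.05, 0, 0], "spin": 0},
    {"slide": [0, 0, -0.03], "spin": 0},
    {"slide": [0, 0, -0.08], "spin": 0},
    {"slide": [0, 0, -0.09], "spin": 0},
    {"slide": [0.05, -0.08, -0.02], "spin": 0},
    {"slide": [0.05, -0.08, 0], "spin": 0},
    {"slide": [0.05, -0.08, 0], "spin": 0},
  ],
)

```text
t: 14.92
eef_pos: [525.4, -207.6, 139.9]
tcp_rot: [-3.14, 0.002, -2.896]
ft_force: [0.2, -1.0, -1.1]
opening: 0.004
grip_force: 0.0
```

Request:
carry_out(
  moves=[
    {"slide": [0, -0.08, 0], "spin": 0},
    {"slide": [0, -0.08, 0], "spin": 0},
    {"slide": [0, -0.08, 0], "spin": 0},
    {"slide": [0, -0.05, 0], "spin": 0},
    {"slide": [0, 0, 0], "spin": 0},
    {"slide": [0, 0, 0], "spin": 0},
    {"slide": [0, 0, 0], "spin": 0},
  ],
)

```text
t: 15.5
eef_pos: [553.2, -318.5, 138.4]
tcp_rot: [3.141, -0.0, -2.898]
ft_force: [-0.6, 0.9, -0.6]
opening: 0.01
grip_force: 0.0
```

```bash
python3 - <<'E'
from h import *
from cell import state, read_camera
s=state();print(s["eef_pos"],s["ft_force"])
cv2.imwrite("pics/s7.png",cv2.resize(read_camera("top")["color"][130:280,140:330,::-1],None,fx=4,fy=4,interpolation=cv2.INTER_CUBIC))
E
```

```text
[ 553.16413186 -318.5155985   138.44504885] [-0.61491292  0.89684255 -0.55009883]
```

View pics/s7.png

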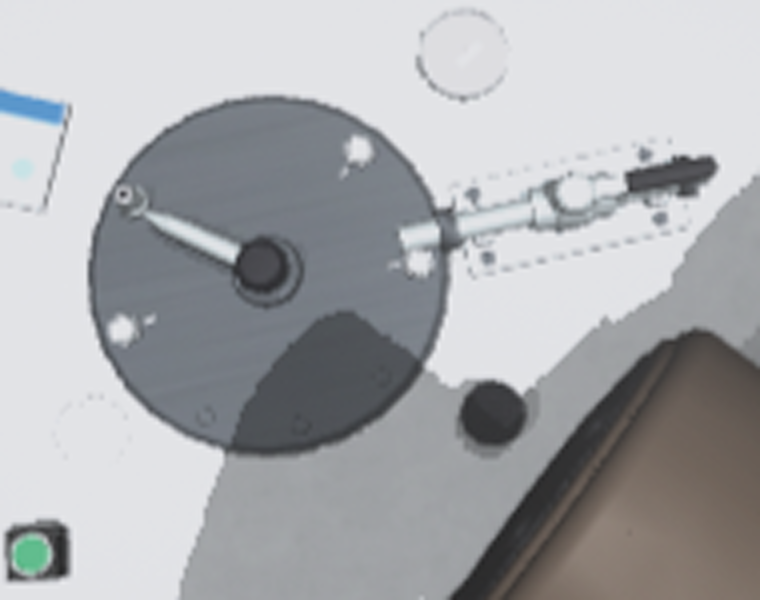

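The picture shows the lever in line with the pipe (end at (715,166), about 0.05 rad). The pointer is at the nozzle (130,197), the loose things are where they were, and the robot is clear.

```bash
python3 -c "
from cell import job_done
print(job_done())"
```

```text
the job is handed in; nothing more can be done
None
```

The job is handed in: I closed the shut-off, turned the pointer to the nozzle (about 4 mm off, limit 14 mm), and reopened the shut-off to about 0.05 rad (limit 0.2), with the loose things unmoved in the last picture and no verdict returned.

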